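# Turn the packer drive over and hold its access panel shut

## Task

Turn the red-knobbed hand crank clockwise (seen from above) to the yellow arrow and then one more full turn, until its arm is back at the yellow arrow. Then turn the brass quarter-turn stud until its black slot line points along the slot in the black access panel, swing the sprung panel shut over it, and finish while still holding the panel pressed flush against the green frame with the gripper, so that the fitter can lock it. Leave the crank on the arrow, the stud in line and the spanner, tape and jar where they are.

Things in the scene. Friction and masses are not known exactly. Their poses are not given: they have to be found in the camera images.
- drive: fixed green gear-drive housing, 220 mm (its x) by 440 mm (its y), flat top 70 mm above the bench; place and yaw vary. Origin on the bench, z up. In its frame: crank axis at (0, -165 mm), stud axis at (0, -15 mm), panel hinge line along x at y = +150 mm. The panel shuts over an opening with gears, x -75 to +75, y -50 to +135 mm
- crank_axis (a point): point on the crank's vertical axis, 118 mm above the bench, level with the middle of the crank's knob. The steel hub below it is 28 mm across, its top 98 mm above the bench
- knob_grip (a point): centre of the crank's red upright round knob, 20 to 23 mm across, from 100 to 136 mm above the bench, 50 mm from the crank axis. It spins freely on its pin, so a gripper can hold it without turning while carrying it round the circle. Below it is the steel crank arm, 18 mm wide, its upper face 94 mm above the bench
- mark (a point): middle of the yellow arrow painted on the drive's top, 83 mm from the crank axis towards the drive's -x side; the crank's arm must end pointing at it
- crank (a joint): crank angle in rad, growing clockwise seen from above. 0: arm at the yellow arrow for the first time; it starts 0.35 to 0.9 before that (negative); 6.283: arm at the arrow again after the full turn. Stops at -1.3 and 7.28; stays where it is left (friction about 1 N at the knob)
- stud_wing (a point): middle of the stud's brass wing, on its vertical axis, 93 mm above the bench: an upright block 44 mm long, 12 mm thick, from 82 to 104 mm above the bench, on a thin shank over an aluminium pillar (34 mm across, top 68 mm up) with two yellow marks in line with the shut panel's slot. A black line along its top is its slot; its x axis along the wing's length, z up
- stud (a joint): stud angle in rad, growing clockwise seen from above. 0: wing along the drive's x axis, crosswise to the panel's slot; 1.571: along the drive's y axis, in line with the slot of the shut panel (it passes within about 0.18 of that, else the wing stops the panel). Starts at 0.15 to 0.75; stops at -0.1 and 2.3; stays where it is left, friction 0.06 N m
- panel_hinge (a point): middle of the panel's hinge line, on the drive's top at its +y side, 70 mm above the bench; the hinge runs along the drive's x axis
- panel (a joint): opening angle of the panel in rad. 0: shut, flat on the frame's gasket; 1.571: upright over the hinge; starts at 1.3 to 1.65, stop at 1.9. It stays open; a spring resists shutting, rising to about 8 N at the press points when shut, and it springs open again when let go
- panel_slot (a point): centre of the slot in the black panel, on its outer face, 165 mm from the hinge line. Panel 180 mm (drive's x) by 210 mm from hinge to free edge, 6 mm thick; slot 56 mm (away from the hinge) by 20 mm. Its x axis runs along the hinge, -y from hinge to free edge, z out of the outer face (up when shut)
- press_near (a point): middle of the grey press patch, 30 by 40 mm, on the panel's outer face, 165 mm from the hinge and 55 mm from the slot's centre on the drive's -x side; axes as panel_slot. The outer face looks up when shut, to the drive's +y side when open. Shut, the patch is 76 mm above the bench and the wing sticks out 28 mm above the face
- press_far (a point): the same on the drive's +x side of the slot
- spanner: loose steel spanner, 160 mm long, lying on the bench; to be left alone
- tape: loose roll of black tape, 90 mm across and 25 mm high, lying on the bench; to be left alone
- jar: loose clear jar with a white cap, 56 mm across and 70 mm high, on the bench; to be left alone

How it is judged:
On the way, in this order (a step that is already met when the one before it is completed fails the run):
1. the crank has been turned past the yellow arrow and a full turn on, to the arrow again, with the panel open (value of joint crank between 6.083 and 6.483 rad and value of joint panel above 0.8 rad), for 0.2 s.
2. the stud's slot has been turned in line with the panel's slot, with the panel still open (value of joint stud between 1.391 and 1.751 rad and value of joint panel above 0.8 rad), for 0.2 s.
At the end, for the whole second after the job is handed in: the panel is shut within 0.025 rad (about 4 mm at its press patches) and the gripper presses on it with more than 3 N; the crank is within 0.25 rad of the arrow after its full turn and the stud within 0.2 rad of the panel's slot (value of joint panel below 0.025 rad and contact force between any of the fingers, the arm and panel above 3 N and value of joint crank between 6.033 and 6.533 rad and value of joint stud between 1.371 and 1.771 rad); the arm keeps its last pose, push and grip.
It fails at once if the spanner is knocked away (distance of spanner from where it was at the start of the episode above 0.03 m).
It fails at once if the tape is knocked away (distance of tape from where it was at the start of the episode above 0.03 m).
It fails at once if the jar is knocked away (distance of jar from where it was at the start of the episode above 0.03 m).
It also fails if it takes over 72 s, if anything falls off the work surface, if the arm or the gripper's body presses on something with over 40 N, if the wrist force passes 120 N, or if a joint passes its speed limit or range.

## Robot

A 6-joint arm with a two-finger parallel gripper is mounted at the origin on the work surface. World frame = base frame: x ahead of the robot, y to its left, z up, the work surface at z = 0. Lengths are in m, angles in rad, forces in N, time in s.
With the tool pointing down it reaches from about 0.25 to 0.725 m from the base axis. Payload 4 kg.
Tool frame: the origin (TCP) lies midway between the tips of the shut fingers; the grasp point (between the pads) lies 19 mm behind it (bot.grip_depth is the z of the grasp point in the tool frame, in m); z points along the fingers, y is the line along which they close (so a half turn about z gives the same grasp; the last joint's range is limited). The gripper opens to 85 mm and grips with 20 to 120 N. Pads are 22 mm wide; open, the fingers measure 114 mm over their backs; the gripper's body (76 mm by 85 mm) begins 54 mm behind the grasp point. The pads swing forward as they close: fully open they stand 13 mm farther back than shut.
Start: joints at [-1.336, 0.241, 0.005, 1.335, 0, 1.571], TCP at [0.116, -0.486, 0.231] pointing down, gripper open.
Joint ranges: [-2.72, 2.72], [-1.05, 1.87], [-1.09, 1.28], [-1.99, 2.15], [-1.42, 1.44], [-3.14, 3.14]. Speed limits (rad/s): [2.79, 2.79, 3.14, 3.14, 3.14, 3.14].

## Interface

Orientations are given as a unit quaternion [x, y, z, w].
In Python, from station import bot gives the robot as it stands.
- The arm moves only by the shell command python3 -m inch 'ROWS' [FORCE]. ROWS is JSON, a list that holds one entry, the list of rows, each a list of 5 numbers: the finger opening in mm, from 0 to 85.4, then the shift along the tool's x, y, z as a fraction of full scale, then the turn about the tool's z as a fraction of full scale. In form: [[[jaw, dx, dy, dz, roll], ...]]. A call has 1 to 10 rows; each row shifts and turns the commanded pose from where the row before left it, along the tool's axes as they then stand; what a row does not reach is not made up. Full scale, the value 1, is 150 mm for a shift and 30 degrees for a turn. A row lasts 1/10 s, in which the tool goes at most 50 mm and 8.59 degrees, less where a joint would pass 70% of its speed; a pose out of reach is approached as far as the arm can. A call with a number of a shift or a turn outside -1 to 1 is refused whole. A call with a gripper value outside its range is refused whole. The fingers move at their own pace and stop on an object; FORCE is the grip in N (left out, the last holds). Time passes only in rows, so rows that do not move let the fingers close. It gives the time, the measured TCP pose, the force, the opening and the grip force at its end, in the units of the state.
- bot.read_state(): the state, without advancing time (a new reading comes with each control period).
- bot.camera(name): name is "side" or "top" or "wrist"; returns the picture (400x640x3 uint8, red, green, blue); there is no depth.
- bot.camera_info(name): a dict with "fx", "fy", "cx", "cy" (pixels), "eye" and "rotation" of the camera in the world. Camera axes: x right, y down, z forward; pixel columns grow to the right and rows downward; lengths in m; the calibration is good to about 2 mm. The wrist camera is an equidistant fisheye: a pixel r from the principal point sees the ray r / f radians off the axis. A picture is of the moment at which its call begins: read the wrist's pose just before it. camera_info takes no time and is no camera call; for the wrist camera it gives the pose at the moment of the call.
- bot.finish_job(): hands the job in; it is judged then, once.
The state is a dict: "time": time; "qpos": joint angles; "qvel": joint speeds; "joint_efforts": joint torques, N m; "position": TCP position; "eef_rot": TCP orientation; "ft_force": force on the tool from outside, world axes, zero at the start; "ft_torque": the same for the moment, N m; "finger_gap": opening from 0.0 (shut) to 1.0 (fully open); "gripper_force": force on a finger pad.
Only numpy, scipy, OpenCV 4.12 (cv2) and the standard library are available. Lean on these libraries where they do the work, as an engineer would, in place of code of your own. Each camera call takes 0.05 s, during which the arm holds its last target. There are 200 camera calls.

## Working session

There is one attempt and no reset: what is moved stays moved. The work goes in short steps, Python scripts to look and compute and a shell command to move; the robot and the scene stay as the last step left them, time stands still between calls to the robot, and variables do not carry over. Pictures are saved under pics/ and viewed, at most 10 in all, crops included, and the job is handed in when it is done.

```bash
mkdir -p pics; ls
python3 - <<'E'
from station import bot
import cv2,numpy as np
for n in("top","side"):
    im=bot.camera(n); cv2.imwrite(f"pics/{n}0.png",im[:,:,::-1]); i=bot.camera_info(n); print(n,{k:np.round(v,4).tolist() for k,v in i.items()})
s=bot.read_state(); print(s)
E
```

```text
pics
top {'fx': 482.3548, 'fy': 482.3548, 'cx': 318.1088, 'cy': 196.6965, 'eye': [0.3882, -0.0071, 1.3254], 'rotation': [0.714, -0.6975, 0.0507, -0.0351]}
side {'fx': 405.1866, 'fy': 405.1866, 'cx': 315.7826, 'cy': 195.7175, 'eye': [0.0952, 0.6746, 1.0633], 'rotation': [-0.2649, 0.8994, -0.3334, 0.0986]}
{'time': 0.1, 'qpos': array([-1.33598229e+00,  2.41338761e-01,  3.83930968e-03,  1.33519799e+00,
       -5.97352793e-06,  1.57083691e+00]), 'qvel': array([-0.00212265, -0.00140117,  0.0018885 ,  0.00088002,  0.00170375,
        0.0014356 ]), 'joint_efforts': array([ 3.15969291e-04, -3.73138261e+01,  2.53010023e+01,  1.08316244e-02,
       -5.19547677e-05,  3.24597842e-06]), 'position': array([ 0.11619563, -0.48572046,  0.23049392]), 'eef_rot': array([ 9.93117637e-01,  1.17117272e-01, -1.14330941e-04, -9.43658782e-04]), 'ft_force': array([-0.24363241,  0.62338038, -0.08411568]), 'ft_torque': array([-0.04417098,  0.07062489,  0.0020365 ]), 'gripper_force': 0.0, 'finger_gap': 1.00061914323171}
```

View pics/top0.png

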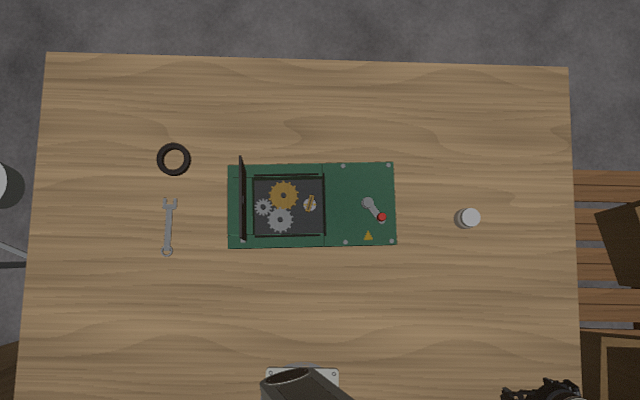

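View pics/side0.png

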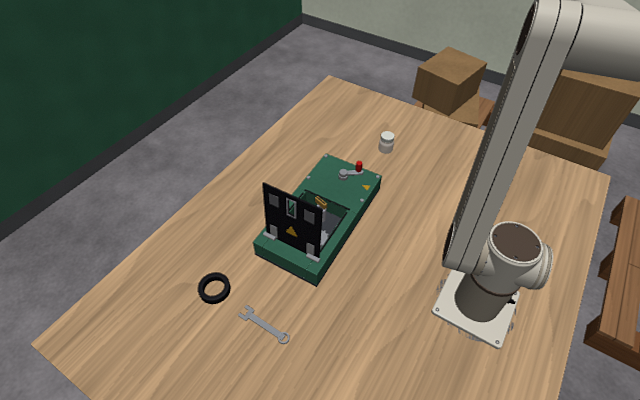

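The top view shows the drive with the crank hub at (368,202), knob at (382,217), arrow at (368,236), stud at (310,204), and panel upright at x≈242. The drive frame is nearly aligned with the world. I'll measure it next.

```bash
cat > h.py <<'E'
from station import bot
import cv2,numpy as np
from scipy.spatial.transform import Rotation as R
def rot(i):
    r=np.array(i["rotation"],float); return R.from_quat(r).as_matrix() if r.size==4 else r.reshape(3,3)
def px2w(i,uv,z):
    d=rot(i)@np.array([(uv[0]-i["cx"])/i["fx"],(uv[1]-i["cy"])/i["fy"],1]); e=np.array(i["eye"]); return e+d*(z-e[2])/d[2]
def w2px(i,p):
    c=rot(i).T@(np.array(p)-i["eye"]); return np.array([c[0]/c[2]*i["fx"]+i["cx"],c[1]/c[2]*i["fy"]+i["cy"]])
def ypr():
    s=bot.read_state(); m=R.from_quat(s["eef_rot"]).as_matrix(); return s,m
E
python3 - <<'E'
from h import *
from scipy.optimize import least_squares
im=cv2.imread("pics/top0.png"); i=bot.camera_info("top")
hsv=cv2.cvtColor(im,cv2.COLOR_BGR2HSV)
def blob(lo,hi,box):
    m=cv2.inRange(hsv,lo,hi); k=np.zeros_like(m); x0,y0,x1,y1=box; k[y0:y1,x0:x1]=255; return m&k
g=blob((60,60,30),(95,255,200),(200,140,420,270))
c=max(cv2.findContours(g,0,2)[0],key=cv2.contourArea)
print("green rect px",cv2.boxPoints(cv2.minAreaRect(c)).round(1).tolist())
for n,lo,hi,box,z in[("knob",(0,150,80),(8,255,255),(350,190,400,240),.136),("mark",(18,120,100),(32,255,255),(355,225,380,245),.07),("wing",(15,90,90),(32,255,255),(300,190,320,220),.104)]:
    m=blob(lo,hi,box); ys,xs=np.nonzero(m); 
    p=px2w(i,(xs.mean(),ys.mean()),z); print(n,len(xs),xs.mean(),ys.mean(),p.round(4))
# top-face outline fit
hull=cv2.convexHull(c)
print([px2w(i,q,.07)[:2].round(3).tolist() for q in hull[:,0,:]])
cv2.imwrite("pics/crop.png",cv2.resize(im[145:265,215:415],None,fx=4,fy=4,interpolation=cv2.INTER_CUBIC))
E
```

```text
green rect px [[226.0, 165.1999969482422], [394.0, 161.10000610351562], [396.0, 244.1999969482422], [228.0, 248.3000030517578]]
knob 53 381.64150943396226 216.32075471698113 [ 0.4885 -0.1903  0.136 ]
mark 48 367.6666666666667 236.10416666666666 [ 0.4415 -0.1643  0.07  ]
wing 71 309.4507042253521 202.66197183098592 [ 0.5216 -0.0106  0.104 ]
[[0.639, -0.227], [0.594, -0.23], [0.425, -0.238], [0.423, -0.233], [0.418, -0.15], [0.408, 0.057], [0.403, 0.163], [0.403, 0.196], [0.617, 0.206], [0.621, 0.164], [0.626, 0.077], [0.638, -0.182]]
```

View pics/crop.png

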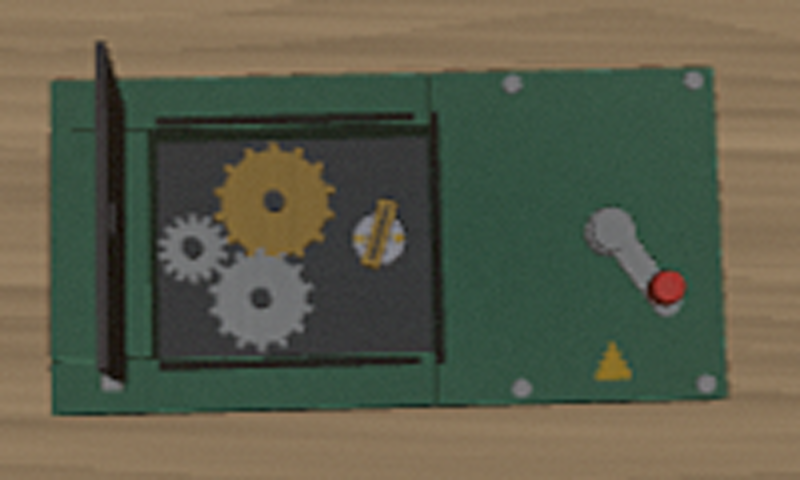

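Drive yaw is about 2.9°. The box outline is offset 20 mm from the drive origin, and the features give these positions:

| Point | Measured position |
|---|---|
| Drive origin | (0.520, 0.004) |
| Crank axis | (0.528, -0.161) |
| Knob | (0.4885, -0.190), crank ≈ -0.59 rad |
| Stud | (0.5207, -0.011), about 0.34 rad |

I'll align the tool with the drive and approach the knob.

```bash
python3 -m inch '[[[50,0,0,0,0.177],[50,0,0,0,0.176],[50,0.25,-0.18,0,0],[50,0.25,-0.18,0,0],[50,0.25,-0.18,0,0],[50,0.25,-0.18,0,0],[50,0.25,-0.18,0,0],[50,0.25,-0.18,0,0],[50,0.25,-0.18,0,0],[50,0.25,-0.18,0,0]]]' 30
cat >> h.py <<'E'
def status(target=None):
    s,m=ypr(); p=s["position"]; print("t",round(s["time"],2),"p",p.round(4),"yaw",np.degrees(np.arctan2(m[1,0],m[0,0])).round(2),"tilt",m[:,2].round(3),"q",s["qpos"].round(3),"F",s["ft_force"].round(1),"gap",round(s["finger_gap"],3),"gf",round(float(s["gripper_force"]),1))
    if target is not None: print("move frac",(m.T@(np.array(target)-p)/.15).round(4))
E
python3 -c "
from h import *
status([.4885,-.1903,.15])"
```

```text
time: 1.1
position: [0.4061, -0.254, 0.231]
eef_rot: [1.0, 0.025, -0.0, -0.0]
ft_force: [-0.5, -0.5, -0.6]
finger_gap: 0.584
gripper_force: 0.0
t 1.1 p [ 0.4061 -0.254   0.231 ] yaw 2.86 tilt [-0.001  0.    -1.   ] q [-0.559  0.2   -0.048  1.323 -0.     2.533] F [-0.5 -0.5 -0.6] gap 0.584 gf 0.0
move frac [ 0.5698 -0.3966  0.5399]
```

```bash
python3 -m inch '[[[50,0.285,-0.2,0.1,0],[50,0.285,-0.2,0.2,0],[50,0,0,0.2,0],[50,0,0,0,0],[50,0,0,0,0]]]'
python3 -c "
from h import *
status([.4885,-.1903,.103])
cv2.imwrite('pics/w1.png',bot.camera('wrist')[:,:,::-1])
im=bot.camera('top'); cv2.imwrite('pics/t1.png',cv2.resize(im[145:265,215:415,::-1],None,fx=4,fy=4))
"
```

```text
time: 1.6
position: [0.4764, -0.1992, 0.1622]
eef_rot: [1.0, 0.025, -0.001, -0.0]
ft_force: [0.5, -0.4, 0.4]
finger_gap: 0.588
gripper_force: 0.0
t 1.6 p [ 0.4764 -0.1992  0.1622] yaw 2.86 tilt [-0.003  0.001 -1.   ] q [-0.396  0.315 -0.078  1.18  -0.     2.696] F [ 0.5 -0.4  0.4] gap 0.588 gf 0.0
move frac [ 0.0848 -0.0546  0.3945]
```

View pics/w1.png

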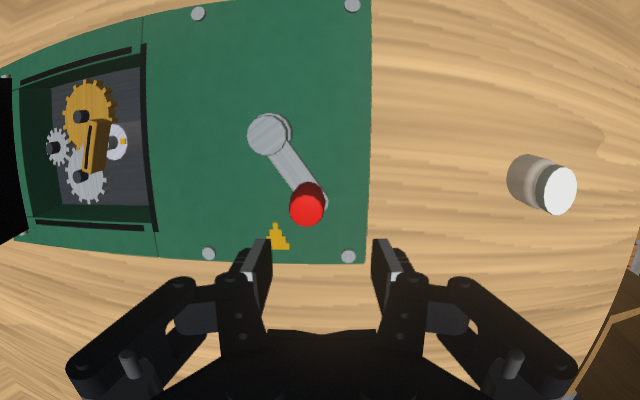

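The wrist view shows the knob top at (307,206), ahead of the fingers (+x) and slightly left. I'll refine its position from this picture.

```bash
cat >> h.py <<'E'
def wray(i,uv):
    d=(np.array(uv)-[i["cx"],i["cy"]])/[i["fx"],i["fy"]]; th=np.hypot(*d); return rot(i)@np.r_[d/th*np.sin(th) if th>0 else d,np.cos(th)]
def wz(i,uv,z):
    r=wray(i,uv); e=np.array(i["eye"]); return e+r*(z-e[2])/r[2]
E
python3 - <<'E'
from h import *
i=bot.camera_info("wrist"); 
for n,uv,z in[("knob",(307,208),.136),("hub",(267,133),.098),("mark",(278,238),.07),("pillar",(118,142),.068)]: print(n,wz(i,uv,z).round(4))
status([.4885,-.1903,.103])
E
```

```text
knob [ 0.4925 -0.1915  0.136 ]
hub [ 0.5323 -0.1611  0.098 ]
mark [ 0.4448 -0.1662  0.07  ]
pillar [ 0.5238 -0.0157  0.068 ]
t 1.7 p [ 0.4775 -0.2004  0.1641] yaw 2.78 tilt [ 0.002 -0.001 -1.   ] q [-0.397  0.313 -0.076  1.18  -0.     2.696] F [0.3 0.1 0.8] gap 0.585 gf 0.0
move frac [ 0.0756 -0.064   0.4075]
```

```bash
python3 -m inch '[[[50,0.09,-0.058,0,0],[50,0,0,0.2,0],[50,0,0,0.2,0],[50,0,0,0,0],[0,0,0,0,0],[0,0,0,0,0],[0,0,0,0,0],[0,0,0,0,0],[0,0,0,0,0]]]' 40
python3 -c "
from h import *
status()"
```

```text
time: 2.6
position: [0.492, -0.1906, 0.1048]
eef_rot: [1.0, 0.025, 0.002, 0.001]
ft_force: [0.1, 0.6, 6.3]
finger_gap: 0.245
gripper_force: 39.6
t 2.6 p [ 0.492  -0.1906  0.1048] yaw 2.86 tilt [ 0.005 -0.001 -1.   ] q [-0.37   0.38  -0.145  1.042  0.     2.722] F [0.1 0.6 6.3] gap 0.245 gf 39.6
```

```bash
python3 -c "
import numpy as np
a=np.radians([145]+list(range(160,541,20)));x=np.cos(a)/3;y=np.sin(a)/3
for k in range(1,len(a)):print(int(np.degrees(a[k])+.5),round(x[k]-x[k-1],3),round(y[k]-y[k-1],3))"
```

```text
160 -0.04 -0.077
180 -0.02 -0.114
200 0.02 -0.114
220 0.058 -0.1
240 0.089 -0.074
260 0.109 -0.04
280 0.116 -0.0
300 0.109 0.04
320 0.089 0.074
340 0.058 0.1
360 0.02 0.114
380 -0.02 0.114
400 -0.058 0.1
420 -0.089 0.074
440 -0.109 0.04
460 -0.116 0.0
480 -0.109 -0.04
500 -0.089 -0.074
520 -0.058 -0.1
540 -0.02 -0.114
```

```bash
python3 -m inch '[[[0,-0.04,-0.077,0,0],[0,-0.02,-0.114,0,0],[0,0.02,-0.114,0,0],[0,0.058,-0.1,0,0],[0,0.089,-0.074,0,0],[0,0,0,0,0]]]'; python3 -c "
from h import *
status()"
```

```text
time: 3.2
position: [0.5052, -0.116, 0.1048]
eef_rot: [1.0, 0.026, 0.002, -0.0]
ft_force: [-1.5, 3.3, 7.5]
finger_gap: 0.243
gripper_force: 40.0
t 3.2 p [ 0.5052 -0.116   0.1048] yaw 2.99 tilt [ 0.005  0.001 -1.   ] q [-2.270e-01  3.640e-01 -1.700e-01  1.033e+00  2.000e-03  2.863e+00] F [-1.5  3.3  7.5] gap 0.243 gf 40.0
```

```bash
python3 -m inch '[[[0,0.109,-0.04,0,0],[0,0.116,0,0,0],[0,0.109,0.04,0,0],[0,0.089,0.074,0,0],[0,0.058,0.1,0,0],[0,0.02,0.114,0,0],[0,0,0,0,0]]]'; python3 -m inch '[[[0,-0.02,0.114,0,0],[0,-0.058,0.1,0,0],[0,-0.089,0.074,0,0],[0,-0.109,0.04,0,0],[0,-0.116,0,0,0],[0,-0.109,-0.04,0,0],[0,0,0,0,0]]]';python3 -c "
from h import *
status()"
```

```text
time: 3.9
position: [0.5809, -0.1593, 0.1048]
eef_rot: [1.0, 0.024, 0.001, 0.001]
ft_force: [-1.9, -1.4, 6.8]
finger_gap: 0.242
gripper_force: 39.9
time: 4.6
position: [0.507, -0.203, 0.1049]
eef_rot: [1.0, 0.025, 0.002, -0.0]
ft_force: [0.4, 1.9, 6.6]
finger_gap: 0.248
gripper_force: 39.8
t 4.6 p [ 0.507  -0.203   0.1049] yaw 2.87 tilt [ 0.003  0.001 -1.   ] q [-3.820e-01  4.150e-01 -9.100e-02  1.063e+00  2.000e-03  2.710e+00] F [0.4 1.9 6.6] gap 0.248 gf 39.8
```

```bash
python3 -m inch '[[[0,-0.089,-0.074,0,0],[0,-0.058,-0.1,0,0],[0,-0.02,-0.114,0,0],[0,0,0,0,0],[0,0,0,0,0]]]';python3 -c "
from h import *
status([.481,-.1625,.105])
i=bot.camera_info('top');im=bot.camera('top'); cv2.imwrite('pics/t2.png',cv2.resize(im[145:265,215:415,::-1],None,fx=4,fy=4))"
```

```text
time: 5.1
position: [0.4808, -0.1617, 0.1048]
eef_rot: [1.0, 0.025, 0.002, 0.001]
ft_force: [-1.1, 1.1, 8.5]
finger_gap: 0.243
gripper_force: 40.3
t 5.1 p [ 0.4808 -0.1617  0.1048] yaw 2.9 tilt [ 0.003 -0.001 -1.   ] q [-0.324  0.345 -0.198  1.025 -0.     2.766] F [-1.1  1.1  8.5] gap 0.243 gf 40.3
move frac [ 0.0009  0.0051 -0.0015]
```

```bash
python3 -m inch '[[[50,0,0,0,0],[50,0,0,0,0],[50,0,0,0,0],[50,0,0,-0.25,0],[50,0,0,-0.25,0],[50,0.0815,-0.245,0,0],[50,0.0815,-0.245,0,0],[50,0.0815,-0.245,0,0],[50,0.0815,-0.245,0,0],[50,0,0,0,0]]]';python3 -m inch '[[[50,0,0,0,-0.28],[50,0,0,0,-0.28],[50,0,0,0,-0.28],[50,0,0,0,-0.28],[50,0,0,0,-0.28],[50,0,0,0,-0.28],[50,0,0,0,-0.28],[50,0,0,0,-0.28],[50,0,0,0,-0.28],[50,0,0,0,-0.28]]]'; python3 -m inch '[[[50,0,0,0,-0.28],[50,0,0,0,-0.28],[50,0,0,0,-0.28],[50,0,0,0,-0.28],[50,0,0,0,-0.28],[50,0,0,0,-0.28],[50,0,0,0,-0.28],[50,0,0,0,-0.28],[50,0,0,0,-0.28],[50,0,0,0,0]]]' ; python3 -c "
from h import *
status([.5225,-.0125,.1])
print(bot.camera_info('wrist'))
cv2.imwrite('pics/w2.png',bot.camera('wrist')[:,:,::-1])"
```

```text
time: 6.15
position: [0.5223, -0.0087, 0.1772]
eef_rot: [1.0, 0.028, 0.0, -0.001]
ft_force: [0.1, -0.6, -0.4]
finger_gap: 0.587
gripper_force: 0.0
time: 7.15
position: [0.5209, -0.0136, 0.1772]
eef_rot: [0.724, 0.689, -0.001, -0.0]
ft_force: [0.4, -0.0, 0.1]
finger_gap: 0.588
gripper_force: 0.0
time: 8.15
position: [0.521, -0.0135, 0.1773]
eef_rot: [0.153, 0.988, -0.0, -0.0]
ft_force: [-0.5, 0.0, 0.6]
finger_gap: 0.585
gripper_force: 0.0
t 8.15 p [ 0.521  -0.0135  0.1773] yaw 162.39 tilt [-0.001 -0.    -1.   ] q [-0.026  0.312 -0.041  1.218 -0.     0.282] F [-0.5  0.   0.6] gap 0.585 gf 0.0
move frac [-0.0079  0.0094  0.515 ]
{'fx': 309.70691628693146, 'fy': 309.70691628693146, 'cx': 321.23366560133496, 'cy': 199.65139895212113, 'eye': array([0.45656277, 0.00707988, 0.32006192]), 'rotation': array([0.79951308, 0.58536722, 0.07911826, 0.10892363])}
```

View pics/w2.png

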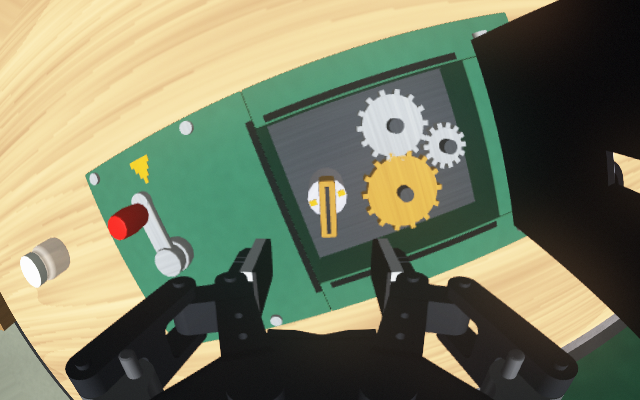

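The wrist view shows the wing between the fingers, with its ends at about (327,178) and (329,237). The crank knob is at (128,222), with its arm towards the arrow at (140,168). Next I'll measure the wing's centre and angle.

Run:
```python
from h import *
i=bot.camera_info("wrist")
im=cv2.imread("pics/w2.png"); hsv=cv2.cvtColor(im,cv2.COLOR_BGR2HSV)
m=cv2.inRange(hsv,(12,100,90),(32,255,255)); m[:175]=0;m[240:]=0;m[:,:319]=0;m[:,338:]=0
(c,_,_)=cv2.fitLine(np.argwhere(m)[:,::-1].astype(np.float32),cv2.DIST_L2,0,.01,.01)[:3] if 0 else (0,0,0)
a=wz(i,(327.5,178),.104);b=wz(i,(329,237),.104)
print(a.round(4),b.round(4),"mid",((a+b)/2).round(4),"len",np.linalg.norm(a-b).round(4),"ang",np.degrees(np.arctan2(*(a-b)[[1,0]])).round(1))
h=wz(i,(168,262),.098);k=wz(i,(116,227),.136);mk=wz(i,(140,168),.07)
print("hub",h.round(4),"knob",k.round(4),"mark",mk.round(4), "pillar",wz(i,(327,196),.068).round(4))
status(((a+b)/2)[:2].tolist()+[.085])
```

```text
[ 0.4997 -0.0019  0.104 ] [ 0.5432 -0.0144  0.104 ] mid [ 0.5215 -0.0082  0.104 ] len 0.0452 ang 164.0
hub [ 0.5284 -0.1572  0.098 ] knob [ 0.4786 -0.1617  0.136 ] mark [ 0.4427 -0.1642  0.07  ] pillar [ 0.5215 -0.0085  0.068 ]
t 8.2 p [ 0.5211 -0.0133  0.1773] yaw 162.25 tilt [-0.001 -0.    -1.   ] q [-0.025  0.312 -0.041  1.218 -0.     0.284] F [-0.1  0.4  0. ] gap 0.587 gf 0.0
move frac [0.0076 0.0338 0.6153]
```

```bash
python3 -m inch '[[[36,0.007,0.034,0,-0.05],[36,0,0,0,0],[36,0,0,0.2,0],[36,0,0,0.25,0],[36,0,0,0.2,0],[36,0,0,0,0],[0,0,0,0,0],[0,0,0,0,0],[0,0,0,0,0],[0,0,0,0,0]]]' 40; python3 -c "
from h import *
status()"
```

```text
time: 9.2
position: [0.5223, -0.0088, 0.0816]
eef_rot: [0.14, 0.99, -0.001, 0.001]
ft_force: [-1.1, -5.1, -1.1]
finger_gap: 0.13
gripper_force: 42.5
t 9.2 p [ 0.5223 -0.0088  0.0816] yaw 163.9 tilt [ 0.001 -0.003 -1.   ] q [-0.015  0.397 -0.187  0.986 -0.003  0.266] F [-1.1 -5.1 -1.1] gap 0.13 gf 42.5
```

```bash
python3 -m inch '[[[0,0,0,0,0.263],[0,0,0,0,0.263],[0,0,0,0,0.263],[0,0,0,0,0.263],[0,0,0,0,0.263],[0,0,0,0,0.263],[0,0,0,0,0.263],[0,0,0,0,0.263],[0,0,0,0,0.263],[0,0,0,0,0]]]'; python3 -c "
from h import *
status()"
```

```text
time: 10.2
position: [0.5226, -0.0087, 0.0815]
eef_rot: [0.689, 0.725, -0.0, 0.002]
ft_force: [-1.6, -4.7, 0.5]
finger_gap: 0.13
gripper_force: 42.7
t 10.2 p [ 0.5226 -0.0087  0.0815] yaw 92.89 tilt [ 0.002 -0.003 -1.   ] q [-0.015  0.397 -0.186  0.985 -0.003  1.505] F [-1.6 -4.7  0.5] gap 0.13 gf 42.7
```

```bash
python3 -m inch '[[[36,0,0,0,0],[36,0,0,0,0],[36,0,0,0,0],[36,0,0,-0.2,0],[36,0,0,-0.28,0],[36,0,0,-0.28,0],[0,0,0,-0.28,0],[0,0,0,-0.28,0],[0,0,0,-0.22,0],[0,0,0,0,0]]]'
python3 - <<'E'
from h import *
i=bot.camera_info("top")
u=np.array([1,.0505]);u/=np.linalg.norm(u);v=np.array([-u[1],u[0]]);o=np.array([.5213,.0062])
for q in[(239.3,155),(241,240)]:
    d=px2w(i,q,.28)[:2]-o; print("free edge drive",d@u,d@v)
status()
im=bot.camera("top");cv2.imwrite('pics/t3.png',cv2.resize(im[125:275,215:415,::-1],None,fx=4,fy=4))
E
```

```text
time: 11.2
position: [0.5245, -0.007, 0.3172]
eef_rot: [0.688, 0.726, 0.004, 0.004]
ft_force: [0.3, 0.5, -0.4]
finger_gap: 0.001
gripper_force: 0.0
free edge drive 0.08967463698830681 0.13607018870861787
free edge drive -0.09667342515778342 0.1340655736652506
t 11.2 p [ 0.5245 -0.007   0.3172] yaw 93.03 tilt [ 0.012  0.001 -1.   ] q [-1.400e-02  2.630e-01  2.560e-01  1.552e+00  1.000e-03  1.504e+00] F [ 0.3  0.5 -0.4] gap 0.001 gf 0.0
```

View pics/t3.png

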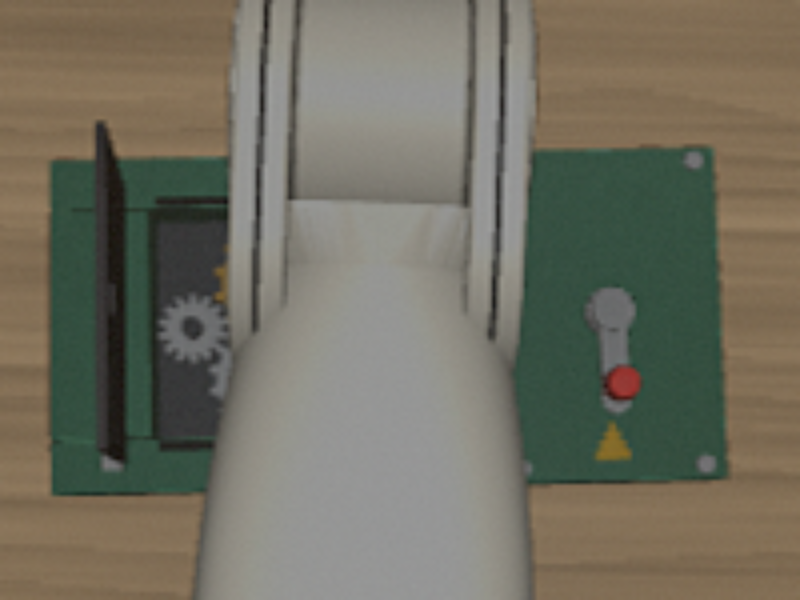

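The crank sits on the arrow and the panel is open at about 1.5 rad. I'll go over the panel and down behind it.

```bash
python3 -m inch '[[[0,0.22,-0.064,0,0],[0,0.22,-0.064,0,0],[0,0.22,-0.064,0,0],[0,0.22,-0.064,0,0],[0,0.22,-0.064,0,0],[0,0.22,-0.064,0,0],[0,0,0,0.25,0],[0,0,0,0.25,0],[0,0,0,0,0],[0,0,0,0,0]]]'
cat >> h.py <<'E'
u=np.array([1,.0505]);u/=np.linalg.norm(u);v=np.array([-u[1],u[0]]);o=np.array([.5213,.0062])
def drv():
    s,m=ypr(); d=s["position"][:2]-o; f=s["ft_force"]; print("drive xyz",(d@u).round(4),(d@v).round(4),s["position"][2].round(4),"F drv",(f[:2]@u).round(1),(f[:2]@v).round(1),f[2].round(1))
E
python3 - <<'E'
from h import *
status();drv()
im=bot.camera("side");cv2.imwrite('pics/s1.png',cv2.resize(im[100:320,200:480,::-1],None,fx=2.7,fy=2.7))
E
```

```text
time: 12.25
position: [0.4534, 0.1872, 0.2355]
eef_rot: [0.688, 0.725, -0.001, -0.001]
ft_force: [0.3, 0.3, 0.9]
finger_gap: 0.002
gripper_force: 0.0
t 12.25 p [0.4534 0.1872 0.2355] yaw 92.98 tilt [-0.003 -0.001 -1.   ] q [ 0.391  0.222 -0.008  1.344  0.     1.91 ] F [0.3 0.3 0.9] gap 0.002 gf 0.0
drive xyz -0.0587 0.1842 0.2355 F drv 0.3 0.3 0.9
```

View pics/s1.png

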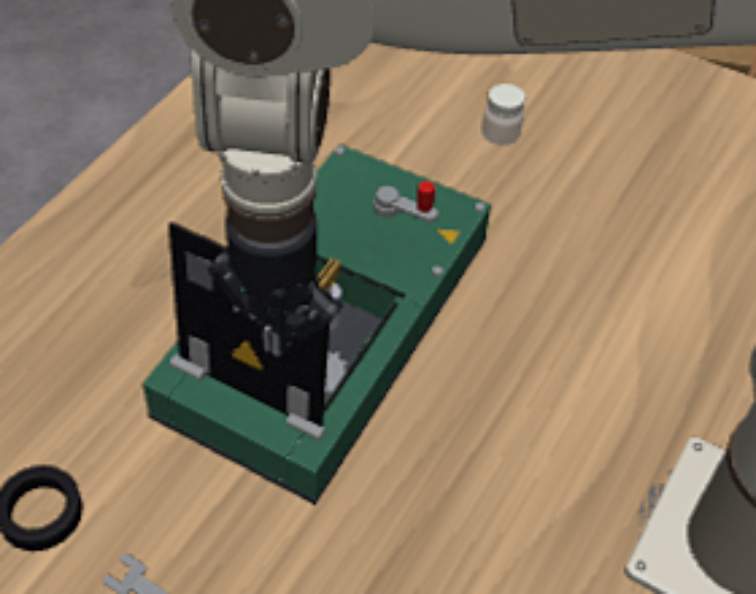

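The side view confirms the wing is in line with the slot, the crank is on the arrow, and the fingers are behind the panel's near patch. Next I'll work out the closing arc.

```bash
python3 -c "
import numpy as np
t=np.radians([84,76,68,60,52,44,36,28,20,13,7,3]);r=172
y=150-r*np.cos(t)+6*np.sin(t)+11;z=70+r*np.sin(t)+6*np.cos(t)
y=np.r_[184.2,y];z=np.r_[235.5,z]
for k in range(1,len(y)):print(round(np.degrees(t[k-1])),y[k].round(1),z[k].round(1),((y[k]-y[k-1])/150).round(3),(-(z[k]-z[k-1])/150).round(3))"
```

```text
84 149.0 241.7 -0.235 -0.041
76 125.2 238.3 -0.159 0.022
68 102.1 231.7 -0.154 0.044
60 80.2 222.0 -0.146 0.065
52 59.8 209.2 -0.136 0.085
44 41.4 193.8 -0.123 0.103
36 25.4 176.0 -0.107 0.119
28 11.9 156.0 -0.09 0.133
20 1.4 134.5 -0.07 0.144
13 -5.2 114.5 -0.044 0.133
7 -9.0 96.9 -0.025 0.117
3 -10.5 85.0 -0.01 0.079
```

```bash
python3 -m inch '[[[0,-0.235,-0.041,0,0],[0,0,0,0,0]]]'; python3 -m inch '[[[0,-0.159,0,0.022,0],[0,-0.154,0,0.044,0],[0,0,0,0,0]]]';python3 -c "
from h import *
drv()"
```

```text
time: 12.5
position: [0.451, 0.15, 0.2387]
eef_rot: [0.69, 0.724, 0.001, 0.001]
ft_force: [0.8, 0.6, 0.0]
finger_gap: -0.002
gripper_force: 0.0
time: 12.8
position: [0.4536, 0.1039, 0.2279]
eef_rot: [0.69, 0.724, 0.001, 0.001]
ft_force: [-0.5, -0.2, 0.5]
finger_gap: -0.002
gripper_force: 0.0
drive xyz -0.0626 0.101 0.2279 F drv -0.5 -0.1 0.5
```

```bash
python3 -m inch '[[[0,-0.146,0.05,0.05,0],[0,-0.136,0,0.075,0],[0,-0.123,0,0.103,0],[0,0,0,0,0]]]';python3 - <<'E'
from h import *
drv()
im=bot.camera("side");cv2.imwrite('pics/s2.png',cv2.resize(im[100:320,200:480,::-1],None,fx=2.7,fy=2.7))
E
```

```text
time: 13.2
position: [0.4637, 0.0444, 0.1922]
eef_rot: [0.689, 0.724, 0.0, 0.0]
ft_force: [-0.1, 1.5, 0.6]
finger_gap: -0.0
gripper_force: 0.6
drive xyz -0.0556 0.041 0.1922 F drv -0.0 1.5 0.6
```

View pics/s2.png

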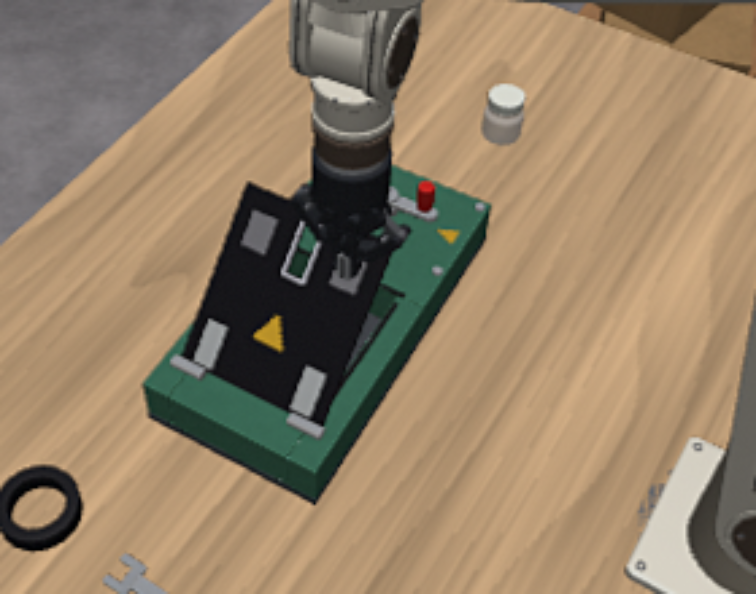

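The panel is folding with the fingertips on the grey near patch, so I'll continue the arc.

```bash
python3 -m inch '[[[0,-0.107,0,0.119,0],[0,-0.09,0,0.133,0],[0,-0.07,0,0.144,0],[0,-0.044,0,0.133,0],[0,0,0,0,0]]]';python3 -m inch '[[[0,-0.025,0,0.117,0],[0,-0.01,0,0.06,0],[0,0,0,0.04,0],[0,0,0,0,0],[0,0,0,0,0]]]';python3 -c "
from h import *
drv()"
```

```text
time: 13.75
position: [0.4663, -0.0017, 0.1128]
eef_rot: [0.689, 0.725, 0.0, 0.001]
ft_force: [-0.3, 0.1, 3.6]
finger_gap: 0.003
gripper_force: 1.6
time: 14.25
position: [0.4676, -0.0066, 0.0821]
eef_rot: [0.688, 0.725, 0.001, 0.002]
ft_force: [0.4, -1.9, 5.0]
finger_gap: -0.002
gripper_force: 3.0
drive xyz -0.0543 -0.01 0.0821 F drv 0.3 -1.9 5.0
```

```bash
python3 -m inch '[[[0,0,0,0.025,0],[0,0,0,0.02,0],[0,0,0,0,0],[0,0,0,0,0]]]';python3 -m inch '[[[0,0,0,0.02,0],[0,0,0,0,0],[0,0,0,0,0]]]'
```

```text
time: 14.65
position: [0.4676, -0.0069, 0.076]
eef_rot: [0.689, 0.725, 0.001, 0.002]
ft_force: [-0.6, -1.8, 10.6]
finger_gap: -0.003
gripper_force: 5.6
time: 14.95
position: [0.4678, -0.0069, 0.0758]
eef_rot: [0.689, 0.725, 0.002, 0.003]
ft_force: [-9.3, -1.7, 32.9]
finger_gap: 0.002
gripper_force: 16.3
```

```bash
python3 -m inch '[[[0,0,0,-0.006,0],[0,0,0,0,0],[0,0,0,0,0]]]';python3 - <<'E'
from h import *
drv()
im=bot.camera("side");cv2.imwrite('pics/s3.png',cv2.resize(im[100:320,200:480,::-1],None,fx=2.7,fy=2.7))
E
```

```text
time: 15.25
position: [0.4677, -0.0069, 0.0758]
eef_rot: [0.689, 0.725, 0.002, 0.002]
ft_force: [-5.6, -1.9, 26.3]
finger_gap: -0.003
gripper_force: 13.0
drive xyz -0.0542 -0.0104 0.0758 F drv -5.7 -1.6 26.3
```

View pics/s3.png

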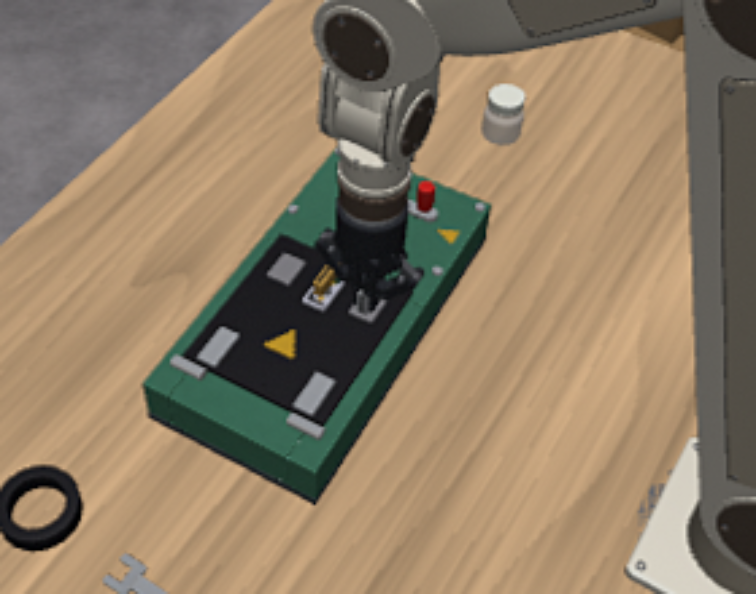

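The panel is shut flush with the wing standing through its slot. It is held with about 26 N on the near patch, and the crank is on the arrow.

```bash
python3 -c "
from station import bot
print(bot.finish_job())"
```

```text
the job is handed in; nothing more can be done
None
```

I handed the job in at about 15 s with the crank back on the arrow after its full turn, the stud in line with the slot, the panel held flush at about 26 N, and the spanner, tape and jar never touched; no verdict came back.

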